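# Shift the tube roller into third and start it

### The arm

A 6-joint arm with a two-finger parallel gripper is mounted at the origin on a cart in front of the work surface, level with it; the furniture and walls round the work are solid. World frame = base frame: x ahead of the robot, y to its left, z up, the work surface at z = 0. Lengths are in m, angles in rad, forces in N, time in s.
With the tool pointing down it reaches from about 0.35 to 0.85 m from the base axis. Payload 8.1 kg.
Tool frame: the origin (TCP) lies midway between the tips of the shut fingers; the grasp point (between the pads) lies 19 mm behind it; z points along the fingers, y is the line along which they close (so a half turn about z gives the same grasp; the last joint's range is limited). The gripper opens to 93 mm and grips with 3 to 60 N. Pads are 15 mm wide; open, the fingers measure 128 mm over their backs; the gripper's body (75 mm by 188 mm) begins 65 mm behind the grasp point.
Start: joints at [-1.284, 0.13, 1.488, -0, 1.523, -0.085], TCP at [0.218, -0.559, 0.219] pointing down, gripper open.
Joint ranges: [-2.96, 2.96], [-0.89, 2.26], [0.02, 2.5], [-1.34, 4.48], [0, 2.73], [-2.66, 2.66]. Speed limits (rad/s): [2.39, 2.39, 2.79, 3.14, 3.14, 3.14].

### API

Orientations are given as a rotation vector (axis times angle).
In Python, from plant import read_state, read_camera, get_calibration, close_job gives the robot as it stands.
- The arm moves only by the shell command python3 -m crank 'ROWS' [FORCE]. ROWS is JSON, a list that holds one entry, the list of rows, each a list of 7 numbers: the gripper's target within -1 to 1 (fully open at 1, half-way at 0, shut at -1), then the shift along the tool's x, y, z as a fraction of full scale, then the turn, a rotation vector about the tool's x, y, z as a fraction of full scale. In form: [[[grip, x, y, z, rx, ry, rz], ...]]. A call has exactly 5 rows; each row is the pose to reach, as a shift and turn from the pose commanded when the call began, along the tool's axes at that moment; what a row does not reach only later rows make up. Full scale, the value 1, is 0.5 m for a shift and 90 degrees for a turn. A row lasts 1/8 s, in which the tool goes at most 62.5 mm and 10.7 degrees, less where a joint would pass 70% of its speed; a pose out of reach is approached as far as the arm can. A call with a number of a shift or a turn outside -1 to 1 is refused whole. A call with a gripper value outside its range is refused whole. The fingers move at their own pace and stop on an object; FORCE is the grip in N (left out, the last holds). Time passes only in rows, so rows that repeat a pose let the fingers close, or fill a call up. It gives the time, the measured TCP pose, the force, the opening and the grip force at its end, in the units of the state.
- read_state(): the state, without advancing time (a new reading comes with each control period).
- read_camera(name): name is "scene" or "side" or "wrist"; returns the picture (384x512x3 uint8, red, green, blue); there is no depth.
- get_calibration(name): a dict with "fx", "fy", "cx", "cy" (pixels), "dist_coeffs" ([k1, k2, p1, p2, k3] as OpenCV has them; the pictures are not rectified), "eye" and "orientation" of the camera in the world; the wrist camera has in their place "mount" (4x4, takes a point from camera to tool coordinates, whose origin is the TCP and whose axes are the flange's). Camera axes: x right, y down, z forward; pixel columns grow to the right and rows downward; lengths in m; the calibration is good to about 2 mm. A picture is of the moment at which its call begins: read the wrist's pose just before it. get_calibration takes no time and is no camera call.
- close_job(): hands the job in; it is judged then, once.
The state is a dict: "t": time; "q": joint angles; "dq": joint speeds; "joint_torque": joint torques, N m; "tool_pos": TCP position; "orientation": TCP orientation; "force": force on the tool from outside, world axes, zero at the start; "wrist_torque": the same for the moment, N m; "opening": finger opening in m; "gripper_force": force on a finger pad.
Only numpy, scipy, OpenCV 4.12 (cv2) and the standard library are available. Lean on these libraries where they do the work, as an engineer would, in place of code of your own. Each camera call takes 0.05 s, during which the arm holds its last target. There are 200 camera calls.

### The job

The gear lever of the tube roller stands somewhere in the left-hand lane of its H-shaped gate. Without gripping anything, push it with the fingertips to the middle, across to the right and forward as far as it goes into third (the far right slot), without running it into fourth; only then press the round start button fully down and let it go. Push only: do not pull the knob up, and leave the loose things on and around the machine where they are.

Things in the scene. Friction and masses are not known exactly. Their poses are not given: they have to be found in the camera images.
- roller: White tube roller mixer, 250 mm deep (x), 300 mm wide (y), fixed to the worktop, turned by up to 0.3 rad; origin at worktop height under the lever's pivot. x points to its far side (forward), y to its left, z up. Gearbox housing: x -100 to +60 mm, top 75 mm high. Behind it (x 60 to 150 mm) two black rollers with two sample tubes lying on them, up to 90 mm high.
- gate_center (a point): Centre of the steel gate plate's top (96 x 80 mm, 81 mm above the worktop), right above the roller's origin. Its H-shaped slot has two lanes along the roller's x, 30 mm apart, joined by one cross channel along y through this point. First = far left end, second = near left, third = far right, fourth = near right.
- gear_fore (a joint): Forward tilt of the gear lever, rad: + leans to +x of the roller, 0 in the cross channel, stops at 0.33 (first, third) and -0.33 (second, fourth). 10 mm stem pivoting 10 mm above the roller's origin, black knob; stays where left, takes 1.5 N at the knob. The cross channel has 0.045 rad play each way; rounded corners lead the lever in when pushed across up to 0.08 rad off.
- gear_cross (a joint): Sideways tilt of the gear lever, rad: + leans right (-y of the roller). Left lane (first, second) about -0.2, right lane (third, fourth) about +0.2, stops at -0.22 and +0.22, play of about 0.04 rad inwards from the stops. It passes from lane to lane only in the cross channel.
- gear_knob (a joint): How far the spring-loaded knob is pulled up along the stem, m: 0 = down as it should be, at most 0.014; lifting it takes 15 N.
- knob_center (a point): Centre of the gear knob, 34 mm thick and 44 mm tall (22 mm above and below this point along the stem), 150 mm up the stem from the pivot; 160 mm above the worktop when the lever is upright, about 150 mm when fully tilted. It travels about 50 mm forward and back and 30 mm to each side of the middle.
- start (a joint): Travel of the start button, m: 0 up, 0.006 fully down; a spring returns it, fully down takes 5 N.
- start_top (a point): Centre of the top of the round start button, 28 mm in diameter, on the left near part of the gearbox housing (65 mm nearer and 105 mm to the left of the roller's origin); pressed straight down.
- petri: Loose closed petri dish, 64 mm in diameter, 11 mm high, lying on the left far part of the gearbox housing; origin at the centre of its underside. To be left alone.
- sample_cup: Loose screw-lid sample cup, 59 mm in diameter, 66 mm high, standing to the right of the machine; origin at the centre of its underside. To be left alone.
- oil_vial: Loose small white bottle, 27 mm in diameter, 62 mm high, standing to the left of the machine; origin at the centre of its underside. To be left alone.
- bench_timer: Loose timer, 62 x 66 x 16 mm, lying in front of the machine; origin at the centre of its underside. To be left alone.
- slide_box: Loose small slide box, 48 x 67 x 22 mm, lying in front of the machine; origin at the centre of its underside. To be left alone.

How it is judged:
By the outcome, as a careful person would: the job done as asked, in the order asked, and still so for the second after the job is handed in, with the robot touching nothing.
It also fails if it takes over 72 s, if anything falls off the work surface, if the arm or the gripper's body presses on something with over 40 N, if the wrist force passes 120 N, or if a joint passes its speed limit or range.

## Working session

There is one attempt and no reset: what is moved stays moved. The work goes in short steps, Python scripts to look and compute and a shell command to move; the robot and the scene stay as the last step left them, time stands still between calls to the robot, and variables do not carry over. Pictures are saved under pics/ and viewed, at most 12 in all, crops included, and the job is handed in when it is done.

```bash
mkdir -p pics; ls; python3 - <<'E'
from plant import *
import cv2
s=read_state();print(s)
for n in("scene","side"):
    print(n,get_calibration(n)); cv2.imwrite(f"pics/{n}0.png",cv2.cvtColor(read_camera(n),cv2.COLOR_RGB2BGR))
print(get_calibration("wrist"))
E
```

```text
pics
{'t': 0.0, 'q': array([-1.28438665e+00,  1.31146229e-01,  1.48922745e+00, -1.76309719e-05,
        1.52298521e+00, -8.54066756e-02]), 'dq': array([-0.00033405, -0.00095103, -0.00129151, -0.00087389,  0.00140631,
       -0.00082826]), 'joint_torque': array([-9.32861949e-04, -5.59846044e+01, -4.91759312e+01,  7.66041060e-02,
        3.52946541e-02, -1.96393557e-04]), 'tool_pos': array([ 0.21784215, -0.55847535,  0.21762482]), 'orientation': array([-3.08573365e+00, -5.80366096e-01,  3.05712494e-04]), 'force': array([ 0.39738736,  0.63212313, -0.19830712]), 'wrist_torque': array([ 0.00668894, -0.01431338,  0.0026952 ]), 'gripper_force': 0.0, 'opening': 0.09325100201457004}
scene {'fx': 376.96501365193484, 'fy': 376.96501365193484, 'cx': 256.0880654953769, 'cy': 187.1132968879857, 'dist_coeffs': array([0.00457931, 0.        , 0.        , 0.        , 0.        ]), 'eye': array([0.04292092, 0.7294178 , 0.70217733]), 'orientation': array([-0.79997152,  2.46177069, -1.25540807])}
side {'fx': 458.2689358954337, 'fy': 458.2689358954337, 'cx': 251.85995866905964, 'cy': 185.89373554141116, 'dist_coeffs': array([-0.09731795,  0.        ,  0.        ,  0.        ,  0.        ]), 'eye': array([0.54577213, 1.03412252, 0.51307578]), 'orientation': array([-0.03062132, -2.55451529,  1.77139057])}
{'fx': 334.72946339475703, 'fy': 334.72946339475703, 'cx': 258.4897282427765, 'cy': 194.9756611042082, 'dist_coeffs': array([0.02299111, 0.        , 0.        , 0.        , 0.        ]), 'mount': array([[-4.95172156e-04, -9.65419982e-01, -2.60699087e-01,
         7.18506420e-02],
       [ 9.99999711e-01, -6.28558685e-04,  4.28275766e-04,
        -2.20287374e-04],
       [-5.77330658e-04, -2.60698800e-01,  9.65420014e-01,
        -1.65194059e-01],
       [ 0.00000000e+00,  0.00000000e+00,  0.00000000e+00,
         1.00000000e+00]])}
```

View pics/scene0.png

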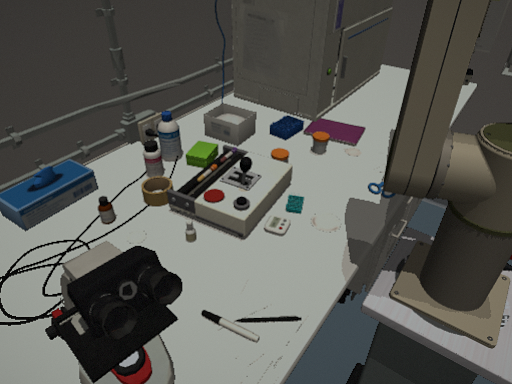

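View pics/side0.png

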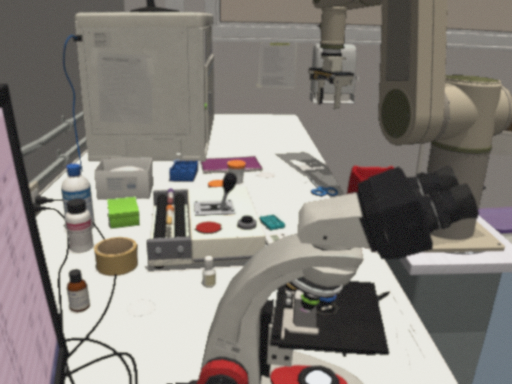

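The scene view shows the roller around (235,190), with the knob at about (246,163) and the start button at about (241,203). In the side view the knob is at about (230,182) and the button at about (246,221). Next I'll enlarge both.

```bash
python3 - <<'E'
import cv2,numpy as np
a=cv2.imread("pics/scene0.png")[135:245,160:310];b=cv2.imread("pics/side0.png")[150:275,140:290]
f=lambda i:cv2.resize(i,None,fx=4.6,fy=4.6,interpolation=cv2.INTER_CUBIC)
cv2.imwrite("pics/c1.png",f(a)); cv2.imwrite("pics/c2.png",f(b))
E
```

```text
(no output)
```

View pics/c1.png

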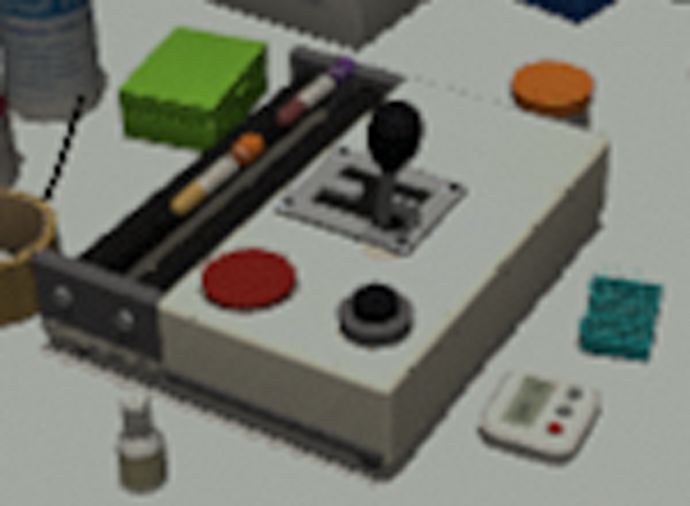

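View pics/c2.png

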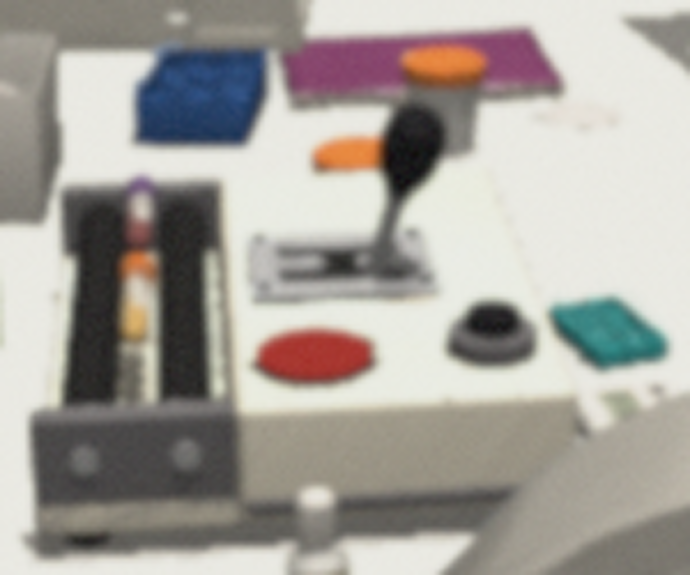

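Both crops show the lever leaning back in the near-left slot (second). The knob is at crop1 (395,137) and crop2 (413,148), and the button at crop1 (377,300) and crop2 (493,318). The housing top corners are visible in crop1 at (165,300), (390,388) and (607,143).

```bash
cat > h.py <<'E'
import numpy as np,cv2
from scipy.spatial.transform import Rotation as R
from plant import *
def ray(n,px,pose=None):
    c=get_calibration(n);K=np.array([[c['fx'],0,c['cx']],[0,c['fy'],c['cy']],[0,0,1]])
    u=cv2.undistortPoints(np.array([[px]],float),K,c['dist_coeffs'])[0,0];d=np.array([*u,1])
    if n=="wrist":
        p,o=pose;M=c['mount'];r=R.from_rotvec(o)
        return p+r.apply(M[:3,3]),r.apply(M[:3,:3]@d)
    return np.array(c['eye']),R.from_rotvec(c['orientation']).apply(d)
def plane(n,px,z,pose=None):
    e,d=ray(n,px,pose);return e+d*(z-e[2])/d[2]
def tri(*rs):
    A=0;b=0
    for e,d in rs:
        d=d/np.linalg.norm(d);P=np.eye(3)-np.outer(d,d);A=A+P;b=b+P@e
    x=np.linalg.solve(A,b);return x,[round(1000*np.linalg.norm(np.cross(x-e,d/np.linalg.norm(d))),1) for e,d in rs]
E
python3 - <<'E'
from h import *
np.set_printoptions(precision=4,suppress=True)
s=lambda x,y:(160+x/4.6-.4,135+y/4.6-.4)
t=lambda x,y:(140+x/4.6-.4,150+y/4.6-.4)
for n,a,b in(("knob",(395,137),(413,148)),("btn",(377,300),(493,318)),("petri",(249,280),(315,357)),("cup",(552,88),(443,64)),("vialtop",(140,402),(316,492))):
    print(n,*tri(ray("scene",s(*a)),ray("side",t(*b))))
for p in((165,300),(390,388),(607,143),(400,78)): print("box",plane("scene",s(*p),.075))
for p in((345,150),(465,188),(405,250),(278,208)): print("gateS",plane("scene",s(*p),.081))
for p in((252,235),(428,232),(435,290),(253,298)): print("gateD",plane("side",t(*p),.081))
E
```

```text
knob [0.5568 0.0468 0.1527] [np.float64(0.8), np.float64(0.8)]
btn [0.5182 0.1151 0.0919] [np.float64(0.0), np.float64(0.0)]
petri [0.6024 0.1298 0.0776] [np.float64(0.8), np.float64(0.8)]
cup [ 0.5353 -0.0847  0.1439] [np.float64(12.8), np.float64(12.8)]
vialtop [0.5959 0.2316 0.0601] [np.float64(2.7), np.float64(2.7)]
box [0.6304 0.1719 0.075 ]
box [0.4782 0.156  0.075 ]
box [ 0.5112 -0.1273  0.075 ]
box [ 0.6714 -0.1118  0.075 ]
gateS [ 0.6394 -0.0091  0.081 ]
gateS [ 0.5516 -0.0202  0.081 ]
gateS [0.5427 0.0555 0.081 ]
gateS [0.6321 0.0674 0.081 ]
gateD [ 0.6443 -0.0151  0.081 ]
gateD [ 0.5499 -0.0198  0.081 ]
gateD [0.546  0.0575 0.081 ]
gateD [0.637  0.0676 0.081 ]
```

The lever is in second at about -0.22 rad fore. The gate centre is at about (0.593, 0.021) and the yaw is about 0.115. The knob and button heights fit the values given, and the button offset fits within 5 mm. I'll approach with the fingers shut.

```bash
cat >> h.py <<'E'
YAW=.115
def to(x,y,z,yaw=YAW):
    s=read_state();r=R.from_rotvec(s['orientation']);d=np.array([x,y,z])-s['tool_pos']
    tgt=R.from_matrix(np.array([[np.cos(yaw),np.sin(yaw),0],[np.sin(yaw),-np.cos(yaw),0],[0,0,-1]]).T)
    tgt=R.from_matrix(np.column_stack([[np.cos(yaw),np.sin(yaw),0],[np.sin(yaw),-np.cos(yaw),0],[0,0,-1]]))
    print("shift",np.round(r.inv().apply(d)/.5,3),"turn",np.round((r.inv()*tgt).as_rotvec()/(np.pi/2),3),"pos",np.round(s['tool_pos'],4),"F",np.round(s['force'],1),"t",s['t'])
E
python3 -m crank '[[[-1,0.49,-0.453,-0.06,0,0,0.162],[-1,0.49,-0.453,-0.06,0,0,0.162],[-1,0.49,-0.453,-0.06,0,0,0.162],[-1,0.49,-0.453,-0.06,0,0,0.162],[-1,0.49,-0.453,-0.06,0,0,0.162]]]'
python3 -c "
from h import *
to(.45,.04,.25)"
```

```text
t: 0.72
tool_pos: [0.3545, -0.2772, 0.2465]
orientation: [-3.136, -0.183, -0.0]
force: [0.9, 0.8, -0.3]
opening: 0.0477
gripper_force: 0.0
shift [ 0.264 -0.608 -0.007] turn [-0.    -0.     0.001] pos [ 0.3545 -0.2772  0.2465] F [ 0.9  0.8 -0.3] t 0.725
```

```bash
python3 -m crank '[[[-1,0.264,-0.608,-0.02,0,0,0],[-1,0.264,-0.608,-0.02,0,0,0],[-1,0.264,-0.608,-0.02,0,0,0],[-1,0.264,-0.608,-0.02,0,0,0],[-1,0.264,-0.608,-0.02,0,0,0]]]'
python3 -m crank '[[[-1,0.09,-0.05,0,0,0,0],[-1,0.09,-0.05,0,0,0,0],[-1,0.09,-0.05,0,0,0,0],[-1,0.09,-0.05,0,0,0,0],[-1,0.09,-0.05,0,0,0,0]]]'
python3 -c "
from h import *
to(.50,.04,.25)
cv2.imwrite('pics/w1.png',cv2.cvtColor(read_camera('wrist'),cv2.COLOR_RGB2BGR))"
```

```text
t: 1.35
tool_pos: [0.4442, 0.022, 0.256]
orientation: [3.136, 0.184, 0.0]
force: [1.3, -0.1, 0.9]
opening: 0.0012
gripper_force: 0.0
t: 1.98
tool_pos: [0.4857, 0.0492, 0.2566]
orientation: [3.136, 0.182, 0.002]
force: [-0.1, 0.9, 0.2]
opening: 0.0005
gripper_force: 0.0
shift [0.026 0.022 0.013] turn [ 0.    -0.001  0.001] pos [0.4857 0.0492 0.2566] F [-0.1  0.9  0.2] t 1.975
```

View pics/w1.png

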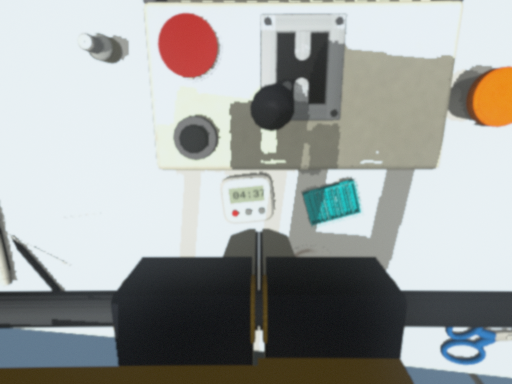

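The wrist view shows the gate at columns 262–346, rows 14–120, with screws at (267,21), (341,20) and (335,114). The knob is at (272,106), the button at (194,136), and the housing's near edge runs from (157,168) to (439,168).

```bash
python3 - <<'E'
from h import *
np.set_printoptions(precision=4,suppress=True)
s=read_state();P=(s['tool_pos'],s['orientation'])
for p in((262,14),(346,14),(343,120)): print("gate",plane("wrist",p,.081,P))
g=(plane("wrist",(262,14),.081,P)+plane("wrist",(343,120),.081,P))/2;print("g",g)
a,b=[plane("wrist",p,.075,P) for p in((157,168),(439,168))];print(a,b,"yaw",np.arctan2(b[0]-a[0],a[1]-b[1]))
for n,w,sc,sd in(("btn",(194,136),(377,300),(493,318)),("knob",(272,106),(395,137),(413,148))):
    x,e=tri(ray("wrist",w,P),ray("scene",(159.6+sc[0]/4.6,134.6+sc[1]/4.6)),ray("side",(139.6+sd[0]/4.6,149.6+sd[1]/4.6)));d=(x-g)
    c,q=np.cos(.11),np.sin(.11);print(n,x,e,"rel",d[0]*c+d[1]*q,-d[0]*q+d[1]*c)
E
```

```text
gate [0.6367 0.0636 0.081 ]
gate [ 0.6453 -0.0127  0.081 ]
gate [ 0.5521 -0.0274  0.081 ]
g [0.5944 0.0181 0.081 ]
[0.4811 0.1558 0.075 ] [ 0.515 -0.137  0.075] yaw 0.11500114174577061
btn [0.519  0.1159 0.0921] [np.float64(1.7), np.float64(1.1), np.float64(0.8)] rel -0.0641815605328818 0.10546285636866787
knob [0.5569 0.047  0.1528] [np.float64(0.4), np.float64(0.9), np.float64(0.7)] rel -0.034059213120629754 0.03281004608989419
```

```bash
cat >> h.py <<'E'
G=np.array([.5945,.0185])
def rel(rx,ry,z):
    c,s=np.cos(YAW),np.sin(YAW);to(G[0]+c*rx-s*ry,G[1]+s*rx+c*ry,z)
def where():
    d=read_state()['tool_pos'];x,y=d[:2]-G;c,s=np.cos(YAW),np.sin(YAW);print("rel mm",np.round(1000*np.array([c*x+s*y,-s*x+c*y,d[2]]),1))
E
python3 -c "
from h import *
where();rel(-.078,.031,.135)"
```

```text
rel mm [-104.5   43.1  256.6]
shift [0.053 0.024 0.243] turn [ 0.    -0.001  0.001] pos [0.4857 0.0494 0.2566] F [-0.1  0.3 -0.3] t 2.025
```

```bash
python3 -m crank '[[[-1,0.053,0.024,0.12,0,0,0],[-1,0.053,0.024,0.243,0,0,0],[-1,0.053,0.024,0.243,0,0,0],[-1,0.053,0.024,0.243,0,0,0],[-1,0.053,0.024,0.243,0,0,0]]]'
python3 -c "
from h import *
where();rel(-.040,.031,.135)"
```

```text
t: 2.65
tool_pos: [0.5158, 0.0412, 0.1382]
orientation: [3.136, 0.184, 0.009]
force: [-0.1, 0.2, 0.8]
opening: 0.0006
gripper_force: 0.0
rel mm [-75.6  31.6 138.2]
shift [0.071 0.001 0.007] turn [ 0.    -0.003  0.001] pos [0.5158 0.0412 0.1382] F [-0.1  0.2  0.8] t 2.65
```

Push to about -40 mm in steps, then check the force and the knob position.

```bash
python3 -m crank '[[[-1,0.02,0,0,0,0,0],[-1,0.04,0,0,0,0,0],[-1,0.055,0,0,0,0,0],[-1,0.07,0,0,0,0,0],[-1,0.07,0,0,0,0,0]]]'
cat > k.py <<'E'
from h import *
np.set_printoptions(precision=4,suppress=True)
import sys
def knob(n,box,name=None):
    im=read_camera(n);x0,y0,x1,y1=box
    m=(im[y0:y1,x0:x1].max(2)<45).astype(np.uint8)
    k,l,st,c=cv2.connectedComponentsWithStats(m);
    if name: cv2.imwrite(name,cv2.cvtColor(cv2.resize(im[y0:y1,x0:x1],None,fx=5,fy=5,interpolation=cv2.INTER_CUBIC),cv2.COLOR_RGB2BGR))
    for j in range(1,k):
        if st[j][4]>40: print(n,c[j]+[x0,y0],st[j]+[x0,y0,0,0,0])
where()
knob("side",(190,155,290,245),sys.argv[1])
E
python3 k.py pics/s2.png
```

```text
t: 3.28
tool_pos: [0.5488, 0.0454, 0.1343]
orientation: [-3.136, -0.184, 0.001]
force: [-0.6, -0.5, 0.1]
opening: 0.0007
gripper_force: 0.1
rel mm [-42.3  32.  134.3]
side [221.6795 181.0192] [217 173  11  18 156]
```

View pics/s2.png

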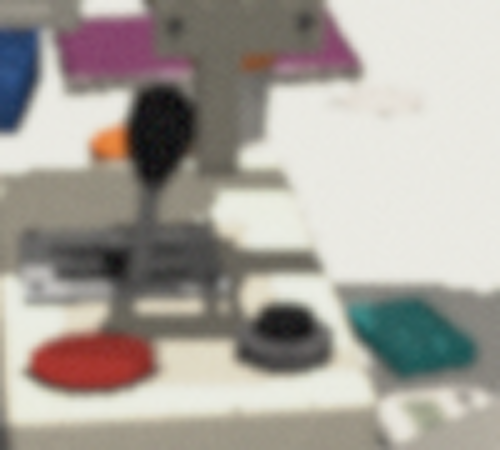

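The side crop shows the finger behind the black knob at (161,130). The knob has moved forward to about (222,181) in the image and the lever now stands nearly upright.

```bash
cat >> h.py <<'E'
def onlane(px,ry,n="side"):
    e,d=ray(n,px);c,s=np.cos(YAW),np.sin(YAW);N=np.array([-s,c,0]);o=np.array([*G,0])
    t=(ry-N@(e-o))/(N@d);p=e+t*d-o
    print("lane",ry,"knob relx %.1f z %.1f mm"%(1000*(c*p[0]+s*p[1]),1000*p[2]))
E
python3 -c "
from h import *
for r in(.028,.032):
  onlane((229.8,182.2),r);onlane((221.7,181),r)
where();rel(-.030,.031,.135)"
```

```text
lane 0.028 knob relx -35.3 z 150.8 mm
lane 0.028 knob relx -16.6 z 154.4 mm
lane 0.032 knob relx -34.9 z 152.3 mm
lane 0.032 knob relx -16.3 z 155.9 mm
rel mm [-42.5  32.  134.2]
shift [ 0.025  0.002 -0.002] turn [-0.     0.     0.001] pos [0.5486 0.0454 0.1342] F [ 0.1 -0.7 -0.2] t 3.325
```

```bash
python3 -m crank '[[[-1,0.01,0,0,0,0,0],[-1,0.02,0,0,0,0,0],[-1,0.034,0,0,0,0,0],[-1,0.034,0,0,0,0,0],[-1,0.034,0,0,0,0,0]]]'
python3 k.py pics/s3.png
```

```text
t: 3.95
tool_pos: [0.5654, 0.0473, 0.1345]
orientation: [3.136, 0.184, 0.0]
force: [0.4, 0.1, -0.4]
opening: 0.0002
gripper_force: 0.0
rel mm [-25.6  31.9 134.5]
side [214.4873 180.8861] [209 173  12  18 158]
```

```bash
python3 -c "
from h import *
onlane((214.5,181),.03)
where();rel(-.075,.031,.135);rel(-.075,.075,.135);rel(0,.075,.135)"
```

```text
lane 0.03 knob relx 0.0 z 155.8 mm
rel mm [-25.6  31.9 134.5]
shift [-0.099  0.002 -0.001] turn [ 0.    -0.     0.001] pos [0.5654 0.0473 0.1345] F [0.6 0.5 0.3] t 4.0
shift [-0.099 -0.086 -0.001] turn [ 0.    -0.     0.001] pos [0.5654 0.0473 0.1345] F [0.6 0.5 0.3] t 4.0
shift [ 0.051 -0.086 -0.001] turn [ 0.    -0.     0.001] pos [0.5654 0.0473 0.1345] F [0.6 0.5 0.3] t 4.0
```

```bash
python3 -m crank '[[[-1,-0.06,0,0,0,0,0],[-1,-0.06,0,0,0,0,0],[-1,-0.06,-0.095,0,0,0,0],[-1,-0.06,-0.095,0,0,0,0],[-1,-0.06,-0.095,0,0,0,0]]]'
python3 -m crank '[[[-1,0.05,0,0,0,0,0],[-1,0.11,0,0,0,0,0],[-1,0.11,0,0,0,0,0],[-1,0.11,0,0,0,0,0],[-1,0.11,0,0,0,0,0]]]'
python3 -c "
from h import *
where();rel(0,.01,.135)"
```

```text
t: 4.62
tool_pos: [0.5304, 0.0909, 0.1347]
orientation: [3.136, 0.186, 0.001]
force: [-0.1, 0.3, 0.1]
opening: 0.0004
gripper_force: 0.0
t: 5.25
tool_pos: [0.584, 0.097, 0.1345]
orientation: [3.136, 0.184, -0.001]
force: [-0.6, 0.2, 0.2]
opening: 0.0005
gripper_force: 0.0
rel mm [ -1.4  79.2 134.5]
shift [ 0.003  0.138 -0.001] turn [0.    0.    0.001] pos [0.584  0.097  0.1345] F [-0.6  0.2  0.2] t 5.25
```

```bash
python3 -m crank '[[[-1,0.003,0.05,0,0,0,0],[-1,0.003,0.08,0,0,0,0],[-1,0.003,0.1,0,0,0,0],[-1,0.003,0.12,0,0,0,0],[-1,0.003,0.12,0,0,0,0]]]'
python3 k.py pics/s4.png
python3 -c "
from h import *
to(0,0,0)"
```

```text
t: 5.88
tool_pos: [0.593, 0.0373, 0.1344]
orientation: [3.136, 0.183, -0.0]
force: [-0.4, -0.7, 0.3]
opening: 0.0002
gripper_force: 0.0
rel mm [  0.7  18.9 134.4]
shift [-1.187 -0.063  0.269] turn [0.    0.    0.001] pos [0.593  0.0377 0.1344] F [-0.8  0.5  0.2] t 5.925
```

View pics/s4.png

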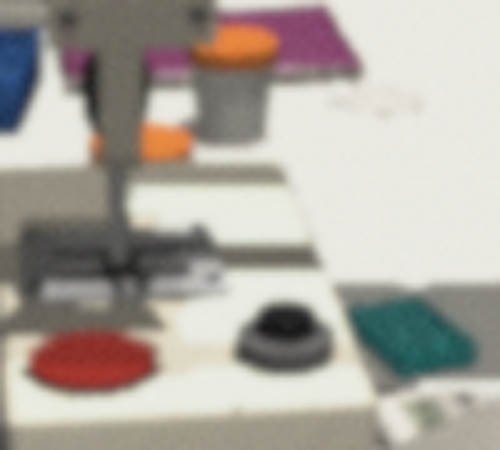

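The side crop shows the finger at (120,90) hiding the knob, with the stem in the cross channel at about (118,200). I'll keep pushing right in small steps until the force rises.

```bash
python3 -m crank '[[[-1,0,0.006,0,0,0,0],[-1,0,0.011,0,0,0,0],[-1,0,0.016,0,0,0,0],[-1,0,0.02,0,0,0,0],[-1,0,0.02,0,0,0,0]]]'
python3 -c "
from h import *
where()"
python3 -m crank '[[[-1,0,0.003,0,0,0,0],[-1,0,0.006,0,0,0,0],[-1,0,0.008,0,0,0,0],[-1,0,0.01,0,0,0,0],[-1,0,0.01,0,0,0,0]]]'
python3 -c "
from h import *
where()"
```

```text
t: 6.55
tool_pos: [0.5942, 0.0279, 0.1345]
orientation: [3.136, 0.184, -0.0]
force: [0.1, -0.3, -0.5]
opening: 0.0002
gripper_force: 0.2
rel mm [  0.8   9.4 134.5]
t: 7.18
tool_pos: [0.5948, 0.023, 0.1345]
orientation: [3.136, 0.184, -0.0]
force: [-0.1, 1.1, 0.9]
opening: 0.0003
gripper_force: 0.4
rel mm [  0.9   4.5 134.5]
```

```bash
for i in 1; do python3 -m crank '[[[-1,0,0.003,0,0,0,0],[-1,0,0.006,0,0,0,0],[-1,0,0.009,0,0,0,0],[-1,0,0.012,0,0,0,0],[-1,0,0.012,0,0,0,0]]]'; done
python3 - <<'E'
from h import *
where()
im=read_camera("scene")[135:225,200:300]
cv2.imwrite("pics/s5.png",cv2.cvtColor(cv2.resize(im,None,fx=6,fy=6,interpolation=cv2.INTER_CUBIC),cv2.COLOR_RGB2BGR))
E
```

```text
t: 7.8
tool_pos: [0.5954, 0.0177, 0.1343]
orientation: [-3.135, -0.184, 0.001]
force: [1.0, 5.3, -1.0]
opening: 0.0004
gripper_force: 2.3
rel mm [  0.8  -0.9 134.3]
```

View pics/s5.png

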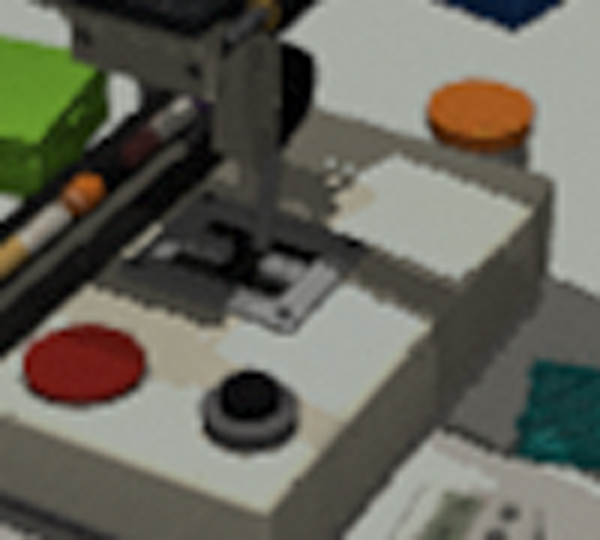

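The force rose to 5.3 N, and the scene crop shows the stem at (265,235) at the right-hand end of the cross channel. The lever is in the right lane, so I'll go around behind it.

```bash
python3 -m crank '[[[-1,0,-0.04,0,0,0,0],[-1,0,-0.05,0,0,0,0],[-1,-0.1,-0.05,0,0,0,0],[-1,-0.15,-0.05,0,0,0,0],[-1,-0.15,-0.05,0,0,0,0]]]'
python3 -m crank '[[[-1,0,0.05,0,0,0,0],[-1,0,0.11,0,0,0,0],[-1,0,0.11,0,0,0,0],[-1,0,0.11,0,0,0,0],[-1,0,0.11,0,0,0,0]]]'
python3 - <<'E'
from h import *
where()
rel(-.026,-.031,.135);rel(.02,-.031,.135)
im=read_camera("side")[155:245,190:290]
cv2.imwrite("pics/s6.png",cv2.cvtColor(cv2.resize(im,None,fx=5,fy=5,interpolation=cv2.INTER_CUBIC),cv2.COLOR_RGB2BGR))
E
```

```text
t: 8.48
tool_pos: [0.5173, 0.0333, 0.1347]
orientation: [3.136, 0.185, 0.0]
force: [0.9, 0.3, -0.5]
opening: 0.0005
gripper_force: 0.0
t: 9.1
tool_pos: [0.5248, -0.0207, 0.1346]
orientation: [-3.136, -0.185, -0.0]
force: [0.7, 0.6, 0.9]
opening: 0.0004
gripper_force: 0.0
rel mm [-73.7 -30.9 134.6]
shift [ 0.095  0.    -0.001] turn [-0.    -0.     0.002] pos [ 0.5248 -0.0207  0.1346] F [0.7 0.6 0.9] t 9.1
shift [ 0.187  0.001 -0.001] turn [-0.    -0.     0.002] pos [ 0.5248 -0.0207  0.1346] F [0.7 0.6 0.9] t 9.1
```

View pics/s6.png

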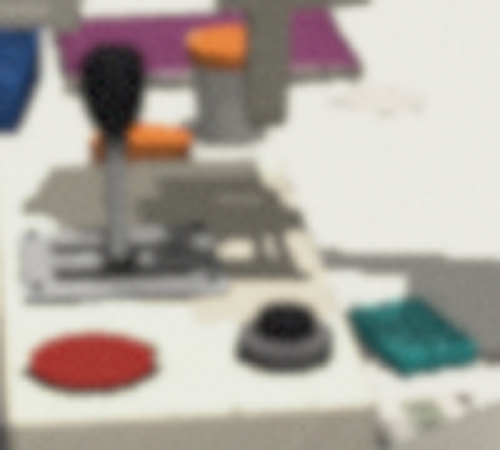

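The side crop shows the lever standing free in the right lane, knob at (113,90), with the finger behind it. Pushing forward now.

```bash
python3 -m crank '[[[-1,0.06,0,0,0,0,0],[-1,0.095,0,0,0,0,0],[-1,0.12,0,0,0,0,0],[-1,0.145,0,0,0,0,0],[-1,0.165,0,0,0,0,0]]]'
python3 -m crank '[[[-1,0.006,0,0,0,0,0],[-1,0.01,0,0,0,0,0],[-1,0.014,0,0,0,0,0],[-1,0.018,0,0,0,0,0],[-1,0.018,0,0,0,0,0]]]'
python3 -c "
from h import *
where()"
```

```text
t: 9.78
tool_pos: [0.6067, -0.0114, 0.1342]
orientation: [-3.136, -0.185, 0.001]
force: [-0.1, -0.2, -1.1]
opening: 0.0005
gripper_force: 0.7
t: 10.4
tool_pos: [0.6155, -0.0107, 0.1346]
orientation: [3.136, 0.184, 0.0]
force: [-1.2, 0.5, -1.5]
opening: 0.0006
gripper_force: 0.6
rel mm [ 17.5 -31.4 134.6]
```

```bash
python3 -m crank '[[[-1,0.004,0,0,0,0,0],[-1,0.008,0,0,0,0,0],[-1,0.012,0,0,0,0,0],[-1,0.016,0,0,0,0,0],[-1,0.016,0,0,0,0,0]]]'
python3 -c "
from h import *
where()"
```

```text
t: 11.02
tool_pos: [0.6228, -0.0097, 0.1341]
orientation: [-3.136, -0.184, 0.002]
force: [-5.2, -0.3, -0.8]
opening: 0.0003
gripper_force: 2.5
rel mm [ 24.9 -31.3 134.1]
```

```bash
python3 -m crank '[[[-1,0.002,0,0,0,0,0],[-1,0.004,0,0,0,0,0],[-1,0.005,0,0,0,0,0],[-1,0.005,0,0,0,0,0],[-1,0.005,0,0,0,0,0]]]'
python3 -c "
from h import *
where()"
python3 -m crank '[[[-1,-0.08,0,0,0,0,0],[-1,-0.12,0,0,0,0,0],[-1,-0.18,0,0,0,0,0],[-1,-0.2,0,0,0,0,0],[-1,-0.2,0,0,0,0,0]]]'
python3 k.py pics/s7.png
python3 -c "
from h import *
rel(-.09,.10,.135)"
```

```text
t: 11.65
tool_pos: [0.6244, -0.0095, 0.1338]
orientation: [-3.136, -0.184, 0.005]
force: [-8.0, -0.2, 0.5]
opening: 0.0004
gripper_force: 4.2
rel mm [ 26.5 -31.2 133.8]
t: 12.28
tool_pos: [0.5272, -0.0212, 0.1353]
orientation: [3.136, 0.184, 0.003]
force: [0.4, 0.1, -0.0]
opening: 0.0009
gripper_force: 0.0
rel mm [-71.4 -31.7 135.3]
side [193.287 176.463] [190 169   8  16 108]
shift [-0.037 -0.264  0.   ] turn [ 0.    -0.001  0.001] pos [ 0.5276 -0.0212  0.1352] F [ 0.8  0.6 -0.2] t 12.325
```

View pics/s7.png

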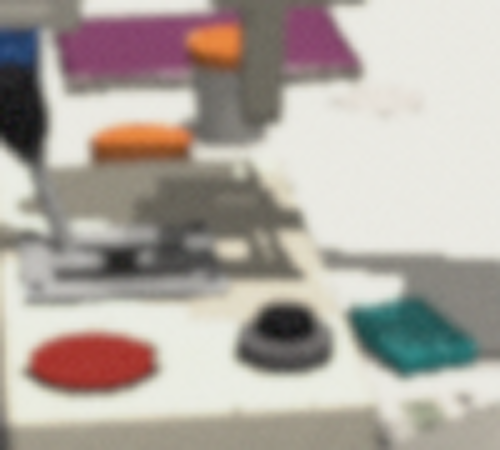

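The side crop shows the lever leaning forward in the far right slot, with the knob at the crop's left edge at (20,110). Next I'll check the angle and go above the button.

```bash
python3 -m crank '[[[-1,-0.02,-0.125,-0.01,0,0,0],[-1,-0.02,-0.2,-0.01,0,0,0],[-1,-0.02,-0.264,-0.01,0,0,0],[-1,-0.02,-0.264,-0.01,0,0,0],[-1,-0.02,-0.264,-0.01,0,0,0]]]'
python3 -c "
from k import *
knob('side',(165,150,240,205))
rel(-.0648,.105,.1)" x.png
```

```text
t: 12.95
tool_pos: [0.5018, 0.1085, 0.1396]
orientation: [3.136, 0.185, 0.001]
force: [-0.8, -0.5, 0.3]
opening: 0.0007
gripper_force: 0.0
rel mm [-81.7 100.1 139.6]
side [260.8028 155.6197] [245 155  34   3  71]
side [193.3486 176.5413] [190 169   8  17 109]
side [246.7458 219.4237] [241 217  13   6  59]
side [191.9577 176.0775] [186 169  12  17 142]
side [178.7937 199.8889] [175 195   9  10  63]
shift [ 0.034 -0.011  0.079] turn [ 0.    -0.     0.001] pos [0.5017 0.1079 0.1395] F [-0.8 -0.5 -0.2] t 13.05
```

```bash
python3 -c "
from h import *
onlane((192.2,177),-.031)"
python3 -m crank '[[[-1,0.034,-0.011,0,0,0,0],[-1,0.034,-0.011,0.03,0,0,0],[-1,0.034,-0.011,0.079,0,0,0],[-1,0.034,-0.011,0.079,0,0,0],[-1,0.034,-0.011,0.079,0,0,0]]]'
python3 -c "
from h import *
where();rel(-.0648,.105,.088)"
```

```text
lane -0.031 knob relx 49.3 z 146.0 mm
t: 13.68
tool_pos: [0.5172, 0.1158, 0.1001]
orientation: [3.136, 0.183, -0.001]
force: [0.2, -0.8, -0.3]
opening: 0.0007
gripper_force: 0.0
rel mm [-65.7 105.5 100.1]
shift [0.002 0.001 0.024] turn [0.    0.    0.001] pos [0.5172 0.1158 0.1001] F [ 0.2 -0.8 -0.3] t 13.675
```

Knob relx 49 mm matches the full tilt of 0.33 rad, so the lever is in third. Now pressing the button.

```bash
python3 -m crank '[[[-1,0.002,0,0.008,0,0,0],[-1,0.002,0,0.014,0,0,0],[-1,0.002,0,0.018,0,0,0],[-1,0.002,0,0.022,0,0,0],[-1,0.002,0,0.022,0,0,0]]]'
python3 -m crank '[[[-1,0,0,0.003,0,0,0],[-1,0,0,0.006,0,0,0],[-1,0,0,0.008,0,0,0],[-1,0,0,0.008,0,0,0],[-1,0,0,0.008,0,0,0]]]'
```

```text
t: 14.3
tool_pos: [0.5193, 0.1163, 0.0911]
orientation: [3.136, 0.184, 0.003]
force: [-4.3, -2.2, 15.3]
opening: 0.0
gripper_force: 7.8
t: 14.92
tool_pos: [0.5197, 0.1164, 0.0906]
orientation: [3.136, 0.185, 0.004]
force: [-20.0, -4.4, 43.5]
opening: 0.0006
gripper_force: 22.0
```

43 N at z = 0.0906 is too stiff: either the button is fully down or the bezel is being touched. I'll back off step by step and read force against height.

```bash

python3 -m crank '[[[-1,0,0,-0.008,0,0,0],[-1,0,0,-0.008,0,0,0],[-1,0,0,-0.008,0,0,0],[-1,0,0,-0.008,0,0,0],[-1,0,0,-0.008,0,0,0]]]' | egrep 'pos|force'
for i in 1 2 3 4; do python3 -m crank '[[[-1,0,0,-0.004,0,0,0],[-1,0,0,-0.004,0,0,0],[-1,0,0,-0.004,0,0,0],[-1,0,0,-0.004,0,0,0],[-1,0,0,-0.004,0,0,0]]]' | egrep 'pos|force'; done
```

```text
tool_pos: [0.5194, 0.1163, 0.0911]
force: [-4.0, -2.3, 15.6]
gripper_force: 7.6
tool_pos: [0.5189, 0.1164, 0.0913]
force: [4.6, -0.7, 4.3]
gripper_force: 2.6
tool_pos: [0.5183, 0.1164, 0.0929]
force: [2.7, 0.7, 4.1]
gripper_force: 1.9
tool_pos: [0.5181, 0.1163, 0.0948]
force: [0.2, 0.6, 2.6]
gripper_force: 1.4
tool_pos: [0.5182, 0.1163, 0.0969]
force: [0.0, 0.7, 1.8]
gripper_force: 0.8
```

```bash

for i in 1 2; do python3 -m crank '[[[-1,0,0,-0.002,0,0,0],[-1,0,0,-0.002,0,0,0],[-1,0,0,-0.002,0,0,0],[-1,0,0,-0.002,0,0,0],[-1,0,0,-0.002,0,0,0]]]' | egrep 'pos|force'; done
python3 -m crank '[[[-1,0,0,-0.02,0,0,0],[-1,0,0,-0.06,0,0,0],[-1,0,0,-0.1,0,0,0],[-1,0,0,-0.1,0,0,0],[-1,0,0,-0.1,0,0,0]]]'
python3 - <<'E'
from h import *
a=read_camera("wrist");b=read_camera("side")[150:275,140:290]
b=cv2.resize(b,None,fx=3,fy=3,interpolation=cv2.INTER_CUBIC)[:375,:288+0]
cv2.imwrite("pics/s8.png",cv2.cvtColor(np.hstack([a,cv2.resize(b,(288,384))]),cv2.COLOR_RGB2BGR))
E
```

```text
tool_pos: [0.5184, 0.1163, 0.098]
force: [-0.0, -0.5, 0.5]
gripper_force: 0.0
tool_pos: [0.5184, 0.1163, 0.099]
force: [-0.1, 0.1, -0.5]
gripper_force: 0.0
t: 19.92
tool_pos: [0.5182, 0.1163, 0.1487]
orientation: [3.136, 0.184, -0.0]
force: [-1.2, -0.3, 0.5]
opening: -0.0
gripper_force: 0.0
```

View pics/s8.png

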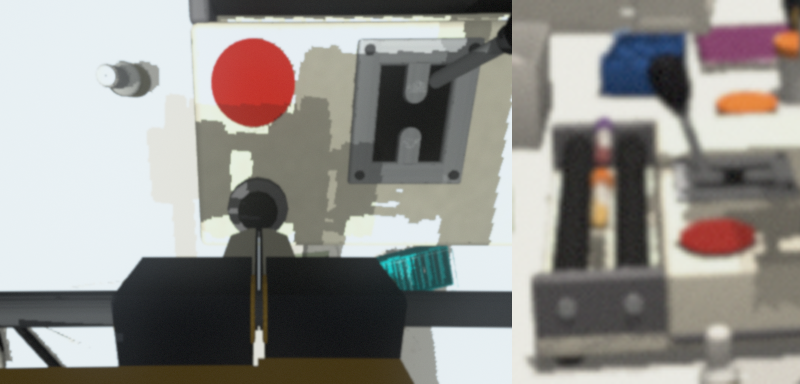

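The picture shows the lever in the far right slot, stem at (435,80), the button free again at (257,207), and the petri dish, vial and slide box in place. The spring acted from 0.0975 down to a hard stop at 0.0912, about 6 mm, so the press was full. The fingers are clear.

```bash
python3 -c "
from plant import *
print(close_job())"
```

```text
the job is handed in; nothing more can be done
None
```

The lever is in third, and after that I pressed the start button fully down and let it go; the job is handed in. The press briefly reached about 43 N at the wrist through the fingertips, so it should fall outside the 40 N limit, which is for the arm and gripper body.

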